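Slide the sample carrier home and press the load key

ROBOT

A 6-joint arm with a two-finger parallel gripper is mounted at the origin on the work surface. World frame = base frame: x ahead of the robot, y to its left, z up, the work surface at z = 0. Lengths are in m, angles in rad, forces in N, time in s.
With the tool pointing down it reaches from about 0.25 to 0.725 m from the base axis. Payload 4 kg.
Tool frame: the origin (TCP) lies on the centre line of the jaws, within the pads' length; the fingertips stand tip_reach ahead of it and the grasp point (between the pads) lies 5 mm behind it (tip_reach is the distance from the TCP to the fingertips, in m); z points along the fingers, y is the direction in which the jaws open and shut (so a half turn about z gives the same grasp; the last joint's range is limited). The gripper opens to 85 mm and grips with 20 to 120 N. Pads are 22 mm wide; open, the fingers measure 114 mm over their backs; the gripper's body (76 mm by 85 mm) begins 54 mm behind the grasp point. The pads swing forward as they close: fully open they stand 13 mm farther back than shut.
Start: joints at [0, 0.241, 0.005, 1.335, 0, 1.571], TCP at [0.5, -0, 0.245] pointing down, gripper open.
Joint ranges: [-2.72, 2.72], [-1.05, 1.87], [-1.09, 1.28], [-1.99, 2.15], [-1.42, 1.44], [-3.14, 3.14]. Speed limits (rad/s): [2.79, 2.79, 3.14, 3.14, 3.14, 3.14].

INTERFACE

Orientations are given as a unit quaternion [x, y, z, w].
In Python, from workcell import * gives the robot as it stands.
- The arm moves only by the tool arm_command, never from a script. Its arguments are lists of equal length, an entry for each row: "translation": the shift along the tool's x, y, z in cm, a list of three; "turn": the turn about the tool's z in rad; "hand": the closure, from 0 (fully open) to 1 (shut). In form: {"translation": [[x, y, z], ...], "turn": [turn, ...], "hand": [hand, ...]}. A call has 1 to 5 rows; each row is the pose to reach, as a shift and turn from the pose commanded when the call began, along the tool's axes at that moment; what a row does not reach only later rows make up. A row lasts 1/12 s, in which the tool goes at most 41.7 mm and 7.16 degrees, less where a joint would pass 70% of its speed; a pose out of reach is approached as far as the arm can. A call with a gripper value outside its range is refused whole. The fingers move at their own pace and stop on an object; the grip force is fixed at half the most. Time passes only in rows, so rows that repeat a pose let the fingers close. It gives the time, the measured TCP pose, the force and the opening at its end, in the units of the state.
- get_obs(): the state, without advancing time (a new reading comes with each control period).
- camera(name): name is "scene" or "side" or "wrist"; returns (picture, depth): 480x640x3 uint8, red, green, blue; 480x640 float32, m along the optical axis (not along the pixel's ray), 0 where there is no reading.
- camera_info(name): a dict with "mtx" (3x3 intrinsics, pixels), "world_to_cam" (4x4, takes a point from world to camera coordinates). Camera axes: x right, y down, z forward; pixel columns grow to the right and rows downward; lengths in m; the calibration is good to about 2 mm. A picture is of the moment at which its call begins: read the wrist's pose just before it. camera_info takes no time and is no camera call; for the wrist camera it gives the pose at the moment of the call.
- job_done(): hands the job in, once; it reports no verdict.
Trained networks look in the newest picture that a camera, given by its name, has taken for a name from the list of things; names that differ only in an ending like _2 or _b are one class to them, and where a whole thing is asked for, a point or a joint stands for the part that bears it (a point fixed in the world has none). Each returns a list of dicts, best first, with "conf" (0 to 1); they miss things now and then, are a little off and sometimes report something else, mostly with a low value. They report only what shows in the picture. A call takes as long as a camera call. They do not tell look-alikes from the thing itself.
- search_frame(camera, name): "location" ([row, column] in pixels, amid what is visible of it).
- spot_point(camera, name): "location" ([row, column] in pixels: a listed point, or the origin of a listed thing).
The state is a dict: "clock": time; "joint_pos": joint angles; "joint_vel": joint speeds; "tau": joint torques, N m; "eef_pos": TCP position; "tool_rot": TCP orientation; "ft_force": force on the tool from outside, world axes, zero at the start; "ft_torque": the same for the moment, N m; "grip_width": finger opening in m.
Only numpy, scipy, OpenCV 4.12 (cv2) and the standard library are available. Lean on these libraries where they do the work, as an engineer would, in place of code of your own. Each camera call takes 0.05 s, during which the arm holds its last target. There are 200 camera calls.

TASK

On the autosampler's loading stage, push the well-plate carrier along its rails with the fingertips until you feel it drop into the locating notches and it sits flat and low on the stage, short of the end stop. Only push the carrier: do not lift or tip it. Then press the stage's round load key fully down, let it spring back, draw clear, and leave the bottle, the vial and the open box where they stand.

Things in the scene. Friction and masses are not known exactly. Their poses are not given: they have to be found in the camera images.
- stage: Fixed dark stage, 345 x 140 mm. Origin: centre of its underside, on the bench; x along the rails, the way to push; z up. Four aluminium rails (tops at z = 18 mm) lie between side guides (inner faces y = +-57 mm, tops z = 40 mm, x -172 to +172 mm). The channel is open at -x; an end stop closes it at x = +162 mm, top z = 42 mm. Each rail has one notch, 20 mm long, 8 mm deep.
- seat (a point): Stage point x = +50, y = 0, z = 10 mm, axes as the stage's: where the carrier's origin lies once all four feet have dropped into the notches (about 3 mm play each way along x, 2 mm along y). Pushed past it, the carrier rides on up to 37 mm to the end stop, which is wrong.
- carrier: Loose aluminium board 150 (x) x 110 x 8 mm with a white 24-well plate fixed on top, about 0.6 kg, on slippery feet 10 mm high. Origin: board centre, level with the soles; axes as the stage's. Starts on the rails (origin 18 mm above the bench), 60 to 140 mm short of the seat; slides with 1 to 3 N. Seated, it is 8 mm lower (10 mm) and resists; pushes well above 10 N may then tip it out.
- lip (a point): Centre of the rear (-x) face of the carrier's upright push lip, at x = -75, y = 0, z = 34 mm in the carrier's frame. The face is flat, 70 mm wide (y), flush with the board's rear edge, and rises from the board to 44 mm above the carrier's origin. It is pushed towards the stage's +x.
- load_key_top (a point): Centre of the top of the grey round push key, 28 mm across, in a black round housing 44 mm across, beside the left guide (stage x = +100, y = +97 mm). Its top is 34 mm above the bench when released, the housing's 24 mm.
- load_key (a joint): Travel of the load key in m: 0 released, 0.006 fully down (takes 5 N); it springs back by itself.
- reagent: Loose reagent bottle, 60 mm across, 120 mm tall, standing near the stage; origin at the centre of its underside. To be left alone.
- vial: Loose small amber vial, 28 mm across, 45 mm tall, standing near the stage; origin at the centre of its underside. To be left alone.
- tipbox: Loose open grey box with dividers, 110 x 75 x 45 mm; origin at the centre of its underside. To be left alone.
Not all that is in view belongs to the job. What is shaped like the carrier but purple or yellow is not meant.

How it is judged:
On the way, in this order (a step that is already met when the one before it is completed fails the run):
1. the carrier has dropped into the notches and lies flat (z of carrier in the frame of stage below 0.0135 m and x of carrier in the frame of seat between -0.007 and 0.007 m and y of carrier in the frame of seat between -0.006 and 0.006 m and angle between carrier's own z axis and vertical below 0.05 rad), for 0.3 s.
2. the load key is pressed fully down (value of joint load_key above 0.0048 m), for 0.05 s.
At the end, for the whole second after the job is handed in: The carrier lies still in its notches: origin less than 13.5 mm above the bench, within 7 mm of the seat along the rails and 6 mm across, level within 0.05 rad; after it had dropped in, the key was pressed past 4.8 mm, and it is released again (under 1.5 mm) (all of step 1 and linear speed of carrier below 0.01 m/s and value of joint load_key below 0.0015 m); the robot touches nothing.
It fails at once if the carrier is lifted (origin more than 26 mm above the bench) (height (world z) of carrier above 0.026 m).
It fails at once if the carrier is tipped by more than 0.2 rad (angle between carrier's own z axis and vertical above 0.2 rad).
It fails at once if the reagent is moved by more than 20 mm (distance of reagent from where it was at the start of the episode above 0.02 m).
It fails at once if the vial is moved by more than 20 mm (distance of vial from where it was at the start of the episode above 0.02 m).
It fails at once if the tipbox is moved by more than 20 mm (distance of tipbox from where it was at the start of the episode above 0.02 m).
It also fails if it takes over 42 s, if anything falls off the work surface, if the arm or the gripper's body presses on something with over 40 N, if the wrist force passes 120 N, or if a joint passes its speed limit or range.

## Working session

There is one attempt and no reset: what is moved stays moved. The work goes in short steps, Python scripts to look and compute and a tool call to move; the robot and the scene stay as the last step left them, time stands still between calls to the robot, and variables do not carry over. Pictures are saved under pics/ and viewed, about 8 in all and at most 12, crops included, and the job is handed in when it is done.

Besides the shell and the picture viewer there is one more tool, called after ">>>" as a command line: name --pt "numbers of a row" for each row, then --argument value for the rest. arm_command: Moves the arm, as the interface text tells. Its arguments: {"type":"object","properties":{"translation":{"type":"array","items":{"type":"array","items":{"type":"number"}}},"turn":{"type":"array","items":{"type":"number"}},"hand":{"type":"array","items":{"type":"number"}}},"required":["translation","turn","hand"]}

```bash
mkdir -p pics; cat > h.py <<'E'
from workcell import *
import numpy as np, cv2
def px2w(cam,depth,r,c,z=None):
    I=camera_info(cam);K=np.array(I["mtx"]);T=np.linalg.inv(np.array(I["world_to_cam"]))
    ray=np.linalg.inv(K)@[c,r,1.]
    if z is None:
        p=depth[max(0,int(r)-2):int(r)+3,max(0,int(c)-2):int(c)+3];p=p[p>0]
        d=np.median(p) if len(p) else np.nan
    else:
        R=T[:3,:3]@ray; d=(z-T[2,3])/R[2]
    return (T@np.r_[ray*d,1])[:3]
def w2px(cam,p):
    I=camera_info(cam);q=np.array(I["world_to_cam"])@np.r_[p,1];u=np.array(I["mtx"])@q[:3];return u[1]/u[2],u[0]/u[2]
E
python3 - <<'E'
from h import *
np.set_printoptions(precision=4,suppress=True)
o=get_obs();print(o)
ims=[]
for cam in ["scene","side"]:
    im,d=camera(cam);ims.append(im);cv2.imwrite(f"pics/{cam}0.png",im[:,:,::-1]);np.save(f"{cam}0.npy",d)
    for n in ["stage","carrier","lip","load_key_top","seat","reagent","vial","tipbox"]:
        for x in spot_point(cam,n)[:3]:
            print(cam,n,round(x["conf"],2),np.round(x["location"]),px2w(cam,d,*x["location"]))
E
```

```text
{'clock': 0.0, 'joint_pos': array([0.    , 0.2414, 0.0037, 1.3352, 0.    , 1.5708]), 'joint_vel': array([ 0.0006, -0.001 , -0.0012, -0.0004, -0.0005, -0.0008]), 'tau': array([  0.0006, -37.2316,  25.2407,   0.0168,   0.    ,   0.    ]), 'eef_pos': array([0.4994, 0.    , 0.2444]), 'tool_rot': array([ 0.7071,  0.7071, -0.0007, -0.0007]), 'ft_force': array([ 0.1862, -0.0478, -0.0095]), 'ft_torque': array([0.0215, 0.0276, 0.0334]), 'grip_width': 0.08547700642674275}
scene stage 0.92 [289. 358.] [0.6241 0.0682 0.0492]
scene carrier 0.95 [271. 329.] [0.6248 0.0147 0.0502]
scene carrier 0.9 [279. 150.] [ 0.7935 -0.2117  0.0318]
scene carrier 0.88 [184. 224.] [ 0.5817 -0.2434  0.0304]
scene lip 0.98 [237. 289.] [ 0.6169 -0.069   0.0611]
scene lip 0.89 [138. 379.] [ 0.3171 -0.0817  0.0198]
scene lip 0.73 [231. 140.] [ 0.7426 -0.2826  0.0422]
scene load_key_top 0.72 [273. 441.] [0.5165 0.1573 0.0341]
scene seat 0.59 [308. 380.] [0.6144 0.1067 0.0097]
scene reagent 0.7 [356. 282.] [0.781  0.0448 0.0775]
scene vial 0.82 [213. 356.] [ 0.4867 -0.0236  0.0148]
scene tipbox 0.71 [440. 362.] [0.794  0.1905 0.0069]
side carrier 0.96 [344. 494.] [ 0.7613 -0.2605  0.0324]
side carrier 0.86 [336. 176.] [ 0.3688 -0.1711  0.032 ]
side carrier 0.71 [246. 331.] [ 0.6002 -0.0341  0.0506]
side lip 0.78 [256. 340.] [ 0.6064 -0.0705  0.0552]
side lip 0.76 [347. 404.] [ 0.6409 -0.2538  0.0441]
side lip 0.7 [360. 495.] [ 0.7423 -0.2907  0.0396]
side load_key_top 0.45 [203. 271.] [0.5255 0.1551 0.0342]
side seat 0.56 [223. 322.] [0.601  0.0415 0.0501]
side reagent 0.69 [242. 408.] [ 0.7483 -0.0011  0.0211]
side vial 0.96 [279. 254.] [ 0.4749 -0.0398  0.0063]
side vial 0.15 [223. 325.] [0.6064 0.0403 0.0501]
side tipbox 0.92 [203. 397.] [0.7746 0.132  0.026 ]
```

View pics/scene0.png

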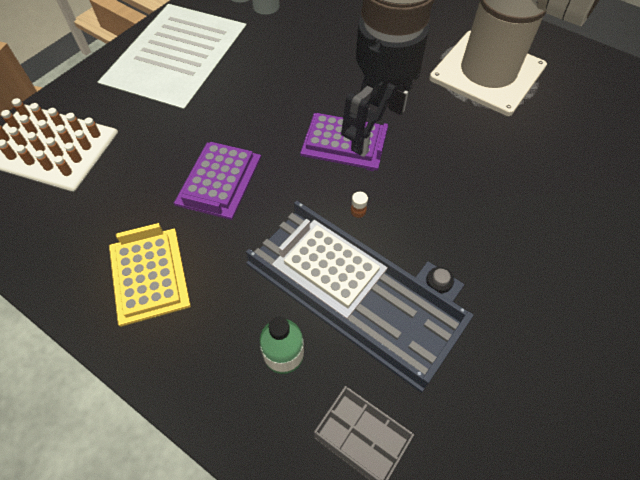

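View pics/side0.png

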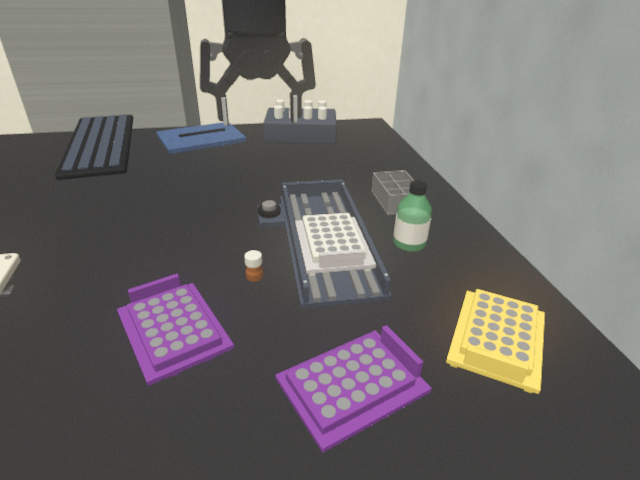

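```bash
cat > fit.py <<'E'
from h import *
def cloud(cam,d):
    I=camera_info(cam);K=np.array(I["mtx"]);T=np.linalg.inv(np.array(I["world_to_cam"]))
    v,u=np.mgrid[:480,:640];P=np.stack([(u-K[0,2])/K[0,0]*d,(v-K[1,2])/K[1,1]*d,d],-1)@T[:3,:3].T+T[:3,3]
    P[d<=0]=np.nan;return P
E
python3 - <<'E'
from fit import *
import workcell
np.set_printoptions(precision=4,suppress=True)
print([n for n in dir(workcell) if not n.startswith('_')], getattr(workcell,'tip_reach',None))
for cam in ["scene","side"]:
    P=cloud(cam,np.load(f"{cam}0.npy"));z=P[...,2]
    near=(abs(P[...,0]-.6)<.17)&(abs(P[...,1]-.05)<.22)
    m=((z>.0375)&(z<.043)&near).astype(np.uint8)
    n,l,s,c=cv2.connectedComponentsWithStats(m,connectivity=8)
    for i in range(1,n):
        if s[i,4]>60:
            q=P[l==i];r=cv2.minAreaRect(q[:,:2].astype(np.float32)*1000)
            print(cam,"guide",s[i],r, q.mean(0))
    m=((z>.057)&(z<.066)&near).astype(np.uint8)
    n,l,s,c=cv2.connectedComponentsWithStats(m,connectivity=8)
    for i in range(1,n):
        if s[i,4]>20:
            q=P[l==i];print(cam,"lip",s[i],cv2.minAreaRect(q[:,:2].astype(np.float32)*1000),q.mean(0))
    g=(abs(P[...,0]-.5)<.06)&(abs(P[...,1])<.08)&(z>.15)
    q=P[g];k=np.argsort(q[:,2])[:8];print(cam,"fingers low",q[k])
E
```

```text
['Unreachable', 'camera', 'camera_info', 'get_obs', 'job_done', 'search_frame', 'spot_point', 'tip_reach'] 0.014
scene guide [ 246  201  228  183 2538] ((612.0259399414062, 55.95849609375), (344.565673828125, 132.3865966796875), 87.76261138916016) [0.6178 0.0923 0.0401]
scene guide [280 228  30  30  63] ((607.8580932617188, -62.739524841308594), (6.404036521911621, 69.62935638427734), 84.26083374023438) [ 0.6102 -0.0624  0.0404]
scene guide [284 262  50  36  75] ((653.2271728515625, -6.494758605957031), (98.4742431640625, 4.144974231719971), 87.16075134277344) [ 0.6523 -0.005   0.0403]
scene lip [279 219  31  33 224] ((607.67529296875, -65.7618637084961), (8.847116470336914, 69.88592529296875), 87.79771423339844) [ 0.6087 -0.0653  0.0612]
scene lip [294 343   9  16  24] ((757.8189086914062, 55.26731872558594), (22.00196075439453, 2.252866506576538), 4.936203956604004) [0.7592 0.0556 0.0612]
scene fingers low [[ 0.4557 -0.0052  0.2435]
 [ 0.548   0.0056  0.2437]
 [ 0.4561 -0.0018  0.2439]
 [ 0.4564  0.0015  0.2442]
 [ 0.456   0.0028  0.2446]
 [ 0.4561  0.006   0.2447]
 [ 0.456  -0.003
[... 515 characters left out ...]
de guide [318 261  46   8 125] ((607.59326171875, -69.53620910644531), (5.695244312286377, 71.36997985839844), 88.45173645019531) [ 0.6072 -0.0702  0.0403]
side lip [396 211  29  14 148] ((745.395751953125, 12.694450378417969), (19.683547973632812, 55.79739761352539), 38.88317108154297) [0.7466 0.0062 0.0615]
side lip [319 248  46  10 257] ((608.17529296875, -66.7785415649414), (11.994111061096191, 69.79935455322266), 88.22794342041016) [ 0.6076 -0.0686  0.0612]
side fingers low [[ 0.5436  0.0066  0.2453]
 [ 0.4538 -0.0071  0.2454]
 [ 0.4525 -0.0073  0.2455]
 [ 0.5436 -0.0029  0.2455]
 [ 0.5471 -0.0077  0.2455]
 [ 0.4552 -0.0084  0.2457]
 [ 0.5454 -0.0092  0.2461]
 [ 0.544  -0.0094  0.2462]]
```

The carrier meant is the white/aluminium one at scene (271,329), standing in the stage. The purple ones at (184,224) and (138,345) and the yellow one at (279,150) are decoys. The stage is centred at about (0.6125, 0.0555) with +x at 87.7°. The lip's rear is at about stage x = -0.126, so the carrier is roughly 100 mm short of the seat.

>>> arm_command --pt "-3.5 3.6 0" --pt "-7 7.2 0" --pt "-10.2 10.7 0" --pt "-10.2 10.7 3" --pt "-10.2 10.7 7" --turn '[0.02,0.04,0.04,0.04,0.04]' --hand '[0.65,0.65,0.65,0.65,0.65]'

```text
clock: 1.32
eef_pos: [0.6134, -0.1063, 0.178]
tool_rot: [0.722, 0.691, 0.003, 0.006]
ft_force: [0.8, -0.7, -1.4]
grip_width: 0.0302
```

```bash
python3 - <<'E'
from fit import *
from scipy.spatial.transform import Rotation as R
np.set_printoptions(precision=4,suppress=True)
o=get_obs();print(o["eef_pos"],R.from_quat(o["tool_rot"]).as_matrix(),o["grip_width"],o["ft_force"])
im,d=camera("wrist");cv2.imwrite("pics/wrist1.png",im[:,:,::-1]);np.save("wrist1.npy",d)
P=cloud("wrist",d);z=P[...,2];near=(abs(P[...,0]-.61)<.06)&(abs(P[...,1]+.065)<.05)
m=(z>.055)&(z<.068)&near;q=P[m]
if len(q)>20: print(len(q),cv2.minAreaRect(q[:,:2].astype(np.float32)*1000),q.mean(0))
E
```

```text
[ 0.6134 -0.1063  0.178 ] [[ 0.0439  0.999   0.0126]
 [ 0.999  -0.0439 -0.0033]
 [-0.0027  0.0127 -0.9999]] 0.03021100572398596 [ 0.7699 -0.6968 -1.362 ]
```

View pics/wrist1.png

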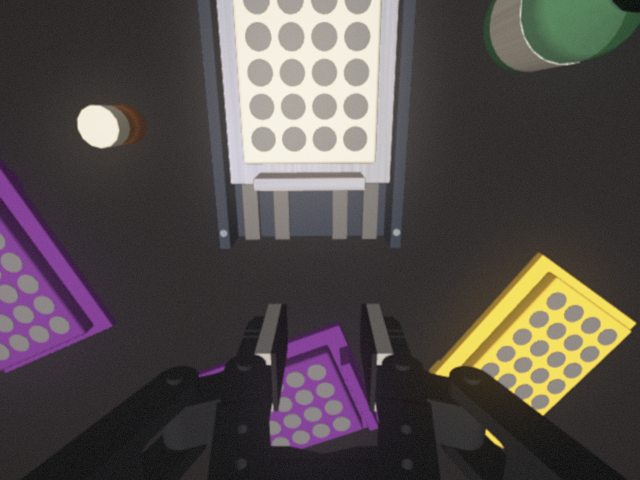

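>>> arm_command --pt "0 0 3" --pt "0 0 6" --pt "0 0 9" --pt "0 0 9" --pt "0 0 9" --turn '[0,0,0,0,0]' --hand '[0.65,0.65,0.65,0.65,0.65]'

```text
clock: 1.78
eef_pos: [0.6054, -0.1015, 0.0842]
tool_rot: [0.721, 0.693, -0.001, -0.002]
ft_force: [0.2, 0.5, 0.6]
grip_width: 0.0298
```

```bash
cat > st.py <<'E'
from fit import *
from scipy.spatial.transform import Rotation as R
np.set_printoptions(precision=4,suppress=True)
C=np.array([.6125,.0555]);a=np.radians(87.7);ex=np.array([np.cos(a),np.sin(a)]);ey=np.array([-ex[1],ex[0]])
def stage(p): v=np.array(p[:2])-C; return np.array([v@ex,v@ey])
def lip(cam,d,lo=.048,hi=.066):
    P=cloud(cam,d);v=P[...,:2]-C;sx=v@ex;sy=v@ey;z=P[...,2]
    m=(z>lo)&(z<hi)&(abs(sy)<.045)&(sx>-.16)&(sx<.12); return sx[m],sy[m],z[m]
E
python3 - <<'E'
from st import *
o=get_obs();M=R.from_quat(o["tool_rot"]).as_matrix()
print(o["clock"],o["eef_pos"],"stage",stage(o["eef_pos"]),o["grip_width"],o["ft_force"]);print(M)
E
```

```text
1.7833 [ 0.6054 -0.1015  0.0842] stage [-0.1572  0.0008] 0.029824708060273177 [0.1962 0.4891 0.6124]
[[ 0.0396  0.9992 -0.0048]
 [ 0.9992 -0.0396  0.0008]
 [ 0.0006 -0.0048 -1.    ]]
```

>>> arm_command --pt "0 0 2" --pt "0 0 3.9" --pt "0.4 0 3.9" --pt "0.8 0 3.9" --pt "0.8 0 3.9" --turn '[0,0,0,0,0]' --hand '[0.65,0.65,0.65,0.65,0.65]'

```text
clock: 2.2
eef_pos: [0.609, -0.0932, 0.049]
tool_rot: [0.721, 0.693, 0.001, 0.001]
ft_force: [-0.1, 0.7, 0.3]
grip_width: 0.03
```

>>> arm_command --pt "0.4 0 0" --pt "0.8 0 0" --pt "1.2 0 0" --pt "1.6 0 0" --pt "2.0 0 0" --turn '[0,0,0,0,0]' --hand '[0.65,0.65,0.65,0.65,0.65]'

```text
clock: 2.62
eef_pos: [0.6087, -0.0744, 0.0471]
tool_rot: [0.721, 0.693, -0.0, 0.001]
ft_force: [0.4, -2.9, 2.2]
grip_width: 0.03
```

```bash
python3 - <<'E'
from st import *
o=get_obs();print(o["clock"],o["eef_pos"],"stage",stage(o["eef_pos"]),o["ft_force"])
for c in ["side","scene"]:
    im,d=camera(c);cv2.imwrite(f"pics/{c}2.png",im[:,:,::-1])
    x,y,z=lip(c,d,.046,.053);print(c,len(x),"plate",np.percentile(x,[2,50,98]),np.median(z))
E
```

```text
2.6167 [ 0.6087 -0.0744  0.0471] stage [-0.1299 -0.0014] [ 0.4302 -2.8508  2.1569]
side 621 plate [-0.1407 -0.0781 -0.0057] 0.050661269741823944
scene 4000 plate [-0.1086 -0.0367  0.0239] 0.05004287335971708
```

>>> arm_command --pt "0.6 0 0" --pt "1.2 0 0" --pt "1.8 0 0" --pt "2.4 0 0" --pt "3.0 0 0" --turn '[0,0,0,0,0]' --hand '[0.65,0.65,0.65,0.65,0.65]'

```text
clock: 3.13
eef_pos: [0.6093, -0.0434, 0.0463]
tool_rot: [0.721, 0.693, -0.0, -0.0]
ft_force: [-0.0, -3.1, 3.0]
grip_width: 0.0299
```

>>> arm_command --pt "0.6 0 0" --pt "1.2 0 0" --pt "1.8 0 0" --pt "2.4 0 0" --pt "3.0 0 0" --turn '[0,0,0,0,0]' --hand '[0.65,0.65,0.65,0.65,0.65]'

```text
clock: 3.55
eef_pos: [0.6104, -0.0134, 0.0462]
tool_rot: [0.721, 0.693, -0.0, -0.0]
ft_force: [-0.2, -2.8, 1.8]
grip_width: 0.03
```

```bash
python3 - <<'E'
from st import *
o=get_obs();print(o["clock"],o["eef_pos"],"stage",stage(o["eef_pos"]),o["ft_force"])
im,d=camera("scene");cv2.imwrite("pics/scene3.png",im[:,:,::-1])
P=cloud("scene",d);v=P[...,:2]-C;sx=v@ex;sy=v@ey;z=P[...,2]
m=(abs(z-.05)<.002)&(abs(sy)<.05)&(sx<.15)
print(np.histogram(sx[m],bins=np.arange(-.16,.16,.01)))
m=(abs(z-.036)<.0025)&(abs(sy)<.05)&(sx<.15)
print(np.percentile(sx[m],[2,50,98]))
E
```

```text
3.55 [ 0.6104 -0.0134  0.0462] stage [-0.0689 -0.0007] [-0.1742 -2.7697  1.8249]
(array([  0,   0,   0,   0,   0,   0,   0,   0,   1,  14,   6,  65, 278,
       278, 286, 275, 290, 292, 308, 304, 315, 317, 307, 315, 181,   0,
         0,   0,   0,   0,   0]), array([-0.16, -0.15, -0.14, -0.13, -0.12, -0.11, -0.1 , -0.09, -0.08,
       -0.07, -0.06, -0.05, -0.04, -0.03, -0.02, -0.01,  0.  ,  0.01,
        0.02,  0.03,  0.04,  0.05,  0.06,  0.07,  0.08,  0.09,  0.1 ,
        0.11,  0.12,  0.13,  0.14,  0.15]))
[-0.5829  0.0024  0.0923]
```

View pics/scene3.png

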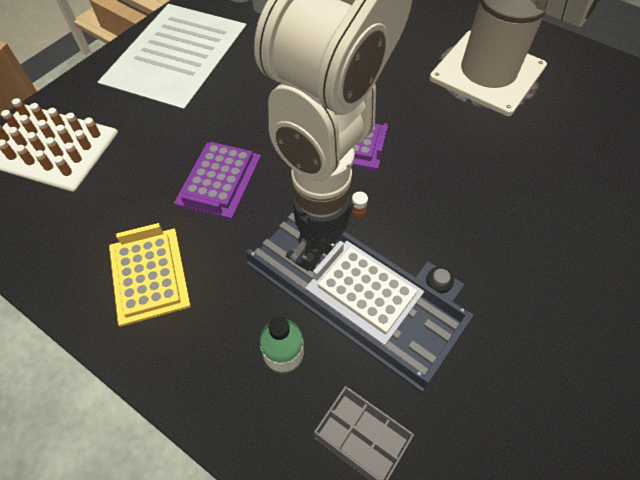

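The carrier is straight and 33 mm short; the fingertips and the depth reading agree.

>>> arm_command --pt "0.5 0 0" --pt "1.0 0 0" --pt "1.5 0 0" --pt "2.0 0 0" --pt "2.4 0 0" --turn '[0,0,0,0,0]' --hand '[0.65,0.65,0.65,0.65,0.65]'

```text
clock: 4.02
eef_pos: [0.6113, 0.0105, 0.0461]
tool_rot: [0.721, 0.693, -0.0, -0.0]
ft_force: [0.6, -1.8, 0.2]
grip_width: 0.0297
```

>>> arm_command --pt "0.2 0 0" --pt "0.4 0 0" --pt "0.6 0 0" --turn '[0,0,0]' --hand '[0.65,0.65,0.65]'

```text
clock: 4.27
eef_pos: [0.6115, 0.0161, 0.046]
tool_rot: [0.721, 0.693, -0.0, -0.0]
ft_force: [0.3, -1.9, -0.4]
grip_width: 0.0303
```

```bash
cat > chk.py <<'E'
from st import *
import sys
o=get_obs();print(o["clock"],o["eef_pos"],"stage",stage(o["eef_pos"]),o["ft_force"])
im,d=camera("scene");cv2.imwrite(f"pics/{sys.argv[1]}.png",im[:,:,::-1])
P=cloud("scene",d);v=P[...,:2]-C;sx=v@ex;sy=v@ey;z=P[...,2]
m=(z>.039)&(z<.053)&(abs(sy)<.035)&(sx<.14)&(sx>.0)
A=np.c_[sx[m],sy[m],np.ones(m.sum())];s=np.linalg.lstsq(A,z[m],rcond=None)[0]
print("plate z",np.median(z[m]),"tilt",s[:2],"front",np.percentile(sx[m],99))
E
python3 chk.py s4
```

```text
4.2667 [0.6115 0.0161 0.046 ] stage [-0.0394 -0.0005] [ 0.3453 -1.9099 -0.4051]
plate z 0.04972327376770902 tilt [-0.0042  0.0066] front 0.11455577959543918
```

>>> arm_command --pt "0.15 0 0" --pt "0.3 0 0" --turn '[0,0]' --hand '[0.65,0.65]'

```text
clock: 4.48
eef_pos: [0.6117, 0.0188, 0.0462]
tool_rot: [0.721, 0.693, -0.0, 0.0]
ft_force: [0.3, -2.4, -0.5]
grip_width: 0.0295
```

```bash
python3 chk.py s5
```

```text
4.4833 [0.6117 0.0188 0.0462] stage [-0.0367 -0.0006] [ 0.3474 -2.3859 -0.54  ]
plate z 0.04222064906204975 tilt [-0.001  0.003] front 0.11670022835590589
```

Plate top has gone from 49.7 to 42.2 mm and is level, so it has dropped in. Backing off and rising.

>>> arm_command --pt "-1 0 0" --pt "-3 0 0" --pt "-3 0 -3" --pt "-3 0 -7" --pt "-3 0 -10" --turn '[0,0,0,0,0]' --hand '[0.65,0.65,0.65,0.65,1]'

```text
clock: 4.95
eef_pos: [0.6107, -0.0119, 0.1482]
tool_rot: [0.721, 0.692, 0.0, -0.0]
ft_force: [1.4, 0.0, 0.4]
grip_width: 0.0195
```

>>> arm_command --pt "1 -4 0" --pt "5 -5 0" --pt "9 -7 0" --pt "12 -8.5 0" --pt "12 -8.5 0" --turn '[0,0,0,0,0]' --hand '[1,1,1,1,1]'

```text
clock: 5.37
eef_pos: [0.5277, 0.117, 0.1467]
tool_rot: [0.719, 0.695, 0.001, -0.002]
ft_force: [0.2, -0.9, 0.4]
grip_width: -0.0001
```

```bash
python3 chk.py s6; python3 - <<'E'
from st import *
o=get_obs();print(R.from_quat(o["tool_rot"]).as_matrix(),o["grip_width"])
im,d=camera("wrist");cv2.imwrite("pics/wrist6.png",im[:,:,::-1])
for x in spot_point("wrist","load_key_top")[:2]:
    p=px2w("wrist",d,*x["location"],z=.034);print(x,p,stage(p),px2w("wrist",d,*x["location"]))
for c in["scene","side"]:
    im,d=camera(c)
    for x in spot_point(c,"load_key_top")[:1]:
        p=px2w(c,d,*x["location"],z=.034);print(c,x,p)
    P=cloud(c,d);v=P[...,:2]-[.5196,.1593];m=(np.hypot(v[...,0],v[...,1])<.025)&(abs(P[...,2]-.034)<.003)
    print(c,m.sum(),P[m].mean(0),cv2.minEnclosingCircle(P[m][:,:2].astype(np.float32)*1000))
E
```

```text
5.3667 [0.5277 0.117  0.1467] stage [0.0581 0.0872] [ 0.2367 -0.9253  0.3966]
plate z 0.04221658419977725 tilt [-0.0002  0.0015] front 0.11700734919151384
[[ 0.0349  0.9994  0.    ]
 [ 0.9994 -0.0349  0.0011]
 [ 0.0011 -0.     -1.    ]] 5.926222233115461e-05
{'location': [177.3, 303.7], 'conf': 0.62} [0.5189 0.1576 0.034 ] [0.0983 0.0976] [0.5189 0.1576 0.0343]
{'location': [358.9, 446.4], 'conf': 0.58} [0.6145 0.0232 0.034 ] [-0.0322 -0.0033] [0.6087 0.0353 0.051 ]
scene {'location': [274.8, 441.9], 'conf': 0.66} [0.5183 0.1595 0.034 ]
scene 201 [0.5202 0.1601 0.034 ] ((519.9344482421875, 159.6767578125), 13.818909645080566)
side {'location': [204.9, 269.2], 'conf': 0.62} [0.5211 0.15   0.034 ]
side 94 [0.5203 0.1559 0.0341] ((521.2095336914062, 158.5159454345703), 14.765920639038086)
```

View pics/wrist6.png

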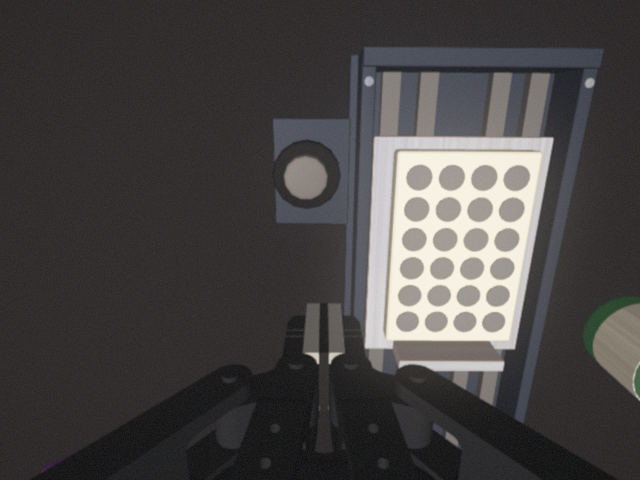

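>>> arm_command --pt "3 -0.8 0" --pt "4.8 -1.2 0" --pt "4.8 -1.2 3.5" --pt "4.8 -1.2 7.5" --pt "4.8 -1.2 8.5" --turn '[0,0,0,0,0]' --hand '[1,1,1,1,1]'

```text
clock: 6.13
eef_pos: [0.5171, 0.1589, 0.0562]
tool_rot: [0.721, 0.692, -0.004, -0.002]
ft_force: [-1.7, -0.1, -0.0]
grip_width: 0.0001
```

>>> arm_command --pt "0 0 0" --pt "0 0 0" --pt "0 0 0" --turn '[0,0,0]' --hand '[1,1,1]'

```text
clock: 6.38
eef_pos: [0.5222, 0.1605, 0.0631]
tool_rot: [0.722, 0.692, 0.001, 0.001]
ft_force: [0.7, -0.0, 0.2]
grip_width: -0.0003
```

>>> arm_command --pt "-0.1 -0.2 0.7" --pt "-0.1 -0.2 1.4" --pt "-0.1 -0.2 1.8" --pt "-0.1 -0.2 2.1" --pt "-0.1 -0.2 2.1" --turn '[0,0,0,0,0]' --hand '[1,1,1,1,1]'

```text
clock: 6.8
eef_pos: [0.5194, 0.1598, 0.042]
tool_rot: [0.721, 0.693, 0.001, 0.001]
ft_force: [-1.2, -2.0, 8.6]
grip_width: -0.0002
```

>>> arm_command --pt "0 0 0.1" --pt "0 0 0.2" --pt "0 0 0.2" --turn '[0,0,0]' --hand '[1,1,1]'

```text
clock: 7.05
eef_pos: [0.5195, 0.1599, 0.0418]
tool_rot: [0.721, 0.693, 0.001, 0.001]
ft_force: [-4.6, -2.6, 21.2]
grip_width: -0.0001
```

The key is on its hard stop: 21 N with the TCP held at 0.0418, against 0.042 expected. Releasing it and drawing clear.

>>> arm_command --pt "0 0 -1" --pt "0 0 -4" --pt "0 0 -8" --pt "0 0 -12" --pt "-2 -3 -12" --turn '[0,0,0,0,0]' --hand '[1,1,1,1,1]'

```text
clock: 7.47
eef_pos: [0.4996, 0.1455, 0.1687]
tool_rot: [0.72, 0.693, 0.012, 0.006]
ft_force: [3.3, 0.2, 1.5]
grip_width: 0.0001
```

>>> arm_command --pt "-3 -5 0" --pt "-3 -5 0" --pt "-3 -5 0" --pt "-3 -5 0" --pt "-3 -5 0" --turn '[0,0,0,0,0]' --hand '[1,1,1,1,1]'

```text
clock: 7.88
eef_pos: [0.4373, 0.1133, 0.1586]
tool_rot: [0.721, 0.693, 0.001, 0.0]
ft_force: [0.4, 0.2, -1.1]
grip_width: 0.0003
```

```bash
python3 chk.py s9; python3 - <<'E'
from st import *
im,d=camera("side");cv2.imwrite("pics/side9.png",im[:,:,::-1])
for c in ["scene","side"]:
    im,d=camera(c);P=cloud(c,d);v=P[...,:2]-[.520,.159];q=P[np.hypot(v[...,0],v[...,1])<.009]
    if len(q):print(c,"key z",len(q),np.median(q[:,2]))
    d0=np.load(f"{c}0.npy");P0=cloud(c,d0)
    for n in ["reagent","vial","tipbox"]:
        for x in spot_point(c,n)[:1]: print(c,n,np.round(x["location"]))
E
```

```text
7.8833 [0.4373 0.1133 0.1586] stage [0.0507 0.1774] [ 0.398   0.1728 -1.0548]
plate z 0.042251491621565385 tilt [-0.0004 -0.0006] front 0.116863935972621
scene key z 88 0.03421963545064405
scene reagent [356. 286.]
scene vial [210. 358.]
side key z 33 0.03494388461854975
side reagent [242. 407.]
side vial [279. 254.]
side tipbox [202. 395.]
```

View pics/side9.png

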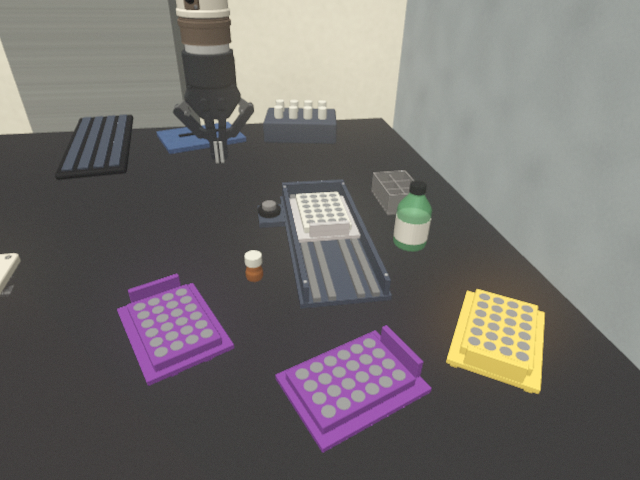

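The side picture shows the carrier seated flat at about (212,325), short of the end stop, and the key up at (207,269). Bottle, vial and box haven't moved and the arm is clear, so I'm handing in.

```bash
python3 -c "
from workcell import *
print(job_done())"
```

```text
the job is handed in; nothing more can be done
None
```

The carrier is in its notches, the load key has been pressed and released, and I handed the job in at about 8 s of the 42 s allowed.

- **Carrier:** I pushed it along the rails by its lip with two fingertips, using about 2–3 N, until it dropped. The plate top went from 49.7 to 42.2 mm. At the last check it was level within 0.001 rad, and its front edge had not shifted since the drop.
- **Load key:** I pressed it against its hard stop, reading 21 N with the fingertips at about 28 mm, which is 6 mm of travel. Afterwards its top measured about 34 mm, so it had sprung back.
- **Everything else:** The bottle and vial were found within 5 pixels of their first positions in both camera views. The box was confirmed in the side view only, because the network missed it in the last scene picture. The arm ended well clear, touching nothing.

No check failed. `job_done()` reports no verdict, so I can't confirm how it was judged.

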